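# Clamp an eyepiece with the slip-clutch vise

### The arm

A 6-joint arm with a two-finger parallel gripper is mounted at the origin on a cart in front of the work surface, level with it; the furniture and walls round the work are solid. World frame = base frame: x ahead of the robot, y to its left, z up, the work surface at z = 0. Lengths are in mm, angles in rad, forces in N, time in s.
With the tool pointing down it reaches from about 300 to 775 mm from the base axis. Payload 14.6 kg.
Tool frame: the origin (TCP) lies midway between the tips of the shut fingers; the grasp point (between the pads) lies 19 mm behind it; z points along the fingers, y is the line along which they close (so a half turn about z gives the same grasp; the last joint's range is limited). The gripper opens to 94 mm and grips with 3 to 60 N. Pads are 16 mm wide; open, the fingers measure 119 mm over their backs; the gripper's body (75 mm by 177 mm) begins 78 mm behind the grasp point.
Start: joints at [1.078, 0.3, 1.521, -0, 1.321, -0.067], TCP at [227.173, 500.881, 205.446] pointing down, gripper open.
Joint ranges: [-3.03, 3.03], [-0.79, 2.21], [0.23, 2.52], [-1.04, 4.18], [0, 3.07], [-2.55, 2.55]. Speed limits (rad/s): [2.22, 2.22, 2.57, 3.14, 3.14, 3.14].

### API

Orientations are given as [roll, pitch, yaw] about the fixed x, y, z axes, in that order (R = Rz(yaw) Ry(pitch) Rx(roll)).
In Python, from cell import manip, camera gives the robot as it stands.
- The arm moves only by the tool move_arm, never from a script. Its arguments are lists of equal length, an entry for each row: "dp": the shift along the world's x, y, z in mm, a list of three; "rotation": the turn, a rotation vector about the world's x, y, z in rad, a list of three; "hand": the opening, from 0 (shut) to 1 (fully open). A call has 1 to 10 rows; each row shifts and turns the commanded pose from where the row before left it; what a row does not reach is not made up. A row lasts 1/8 s, in which the tool goes at most 62.5 mm and 10.7 degrees, less where a joint would pass 70% of its speed; a pose out of reach is approached as far as the arm can. A call with a gripper value outside its range is refused whole. The fingers move at their own pace and stop on an object; "newtons" is the grip in N (left out, the last holds). Time passes only in rows, so rows that do not move let the fingers close. It gives the time, the measured TCP pose, the force, the opening and the grip force at its end, in the units of the state.
- manip.read_state(): the state, without advancing time (a new reading comes with each control period).
- camera(name): name is "side" or "top"; returns a dict with "image" (400x640x3 uint8, red, green, blue), "fx", "fy", "cx", "cy" (pixels), "R" (3x3) and "t" (3): a world point X has camera coordinates R X + t. Camera axes: x right, y down, z forward; pixel columns grow to the right and rows downward; lengths in mm; the calibration is good to about 2 mm. A picture is of the moment at which its call begins. There is no depth.
- manip.sign_off(): hands the job in; it is judged then, once.
The state is a dict: "clock": time; "joints": joint angles; "qd": joint speeds; "effort": joint torques, N m; "eef_pos": TCP position; "eef_rot": TCP orientation; "wrist_force": force on the tool from outside, world axes, zero at the start; "moment": the same for the moment, N m; "finger_gap": finger opening in mm; "finger_force": force on a finger pad.
Only numpy, scipy, OpenCV 4.12 (cv2) and the standard library are available. Lean on these libraries where they do the work, as an engineer would, in place of code of your own. Each camera call takes 0.05 s, during which the arm holds its last target. There are 200 camera calls.

### The job

Take the spare microscope eyepiece from the white mat and stand it upright, the same way up, on the bed of the small vise between its jaws. Then turn the vise's knob clockwise until its clutch first slips, stop right there, with no more than 30 degrees of slip, and let go, leaving the eyepiece clamped. Do not shift the dropper bottle, the small bottle or the beaker.

Things in the scene. Friction and masses are not known exactly. Their poses are not given: they have to be found in the camera images.
- eyepiece_centre (a point): Centre of the spare eyepiece: squat black round piece, 38 mm in diameter near the top, about 36 mm where the jaws grip, 56 mm tall, waisted, 0.11 kg, loose, standing upright on the white mat (2 mm thick); the point is on its axis, 28 mm above its underside; its z axis is up. Grip it across the diameter in its upper half.
- vise: Low aluminium vise fixed to the worktop: bed plate 206 x 70 mm, 12 mm thick. Origin under its centre, z up; +x runs from the knob end to the V-jaw end and is the way the moving jaw closes. The flat moving jaw (44 mm wide along y) starts fully open, its face at x = 0.022. Both jaws stand 24.5 mm above the bed; the +y and -y sides between them are open for fingers.
- nest (a point): Point on top of the bed (12 mm above the worktop) between the open jaws to set the eyepiece down: vise x 0.044, y 0, axes as the vise; it leaves about 3 mm or more to each jaw. The fixed jaw is a shallow 160 degree V, 44 mm wide; the bottom of the V lies at vise x 0.0658 to 0.0708, not measured. An eyepiece pushed into the V has its axis 18.5 mm before that line.
- knob_grip (a point): Grip point on the vertical axis of the round fluted knob (34 mm in diameter, 30 mm tall, top 80 mm above the worktop); the point is 67 mm above the worktop, 109 mm from the nest. A housing 43 mm high is below. The knob stays at its height, and can be let go and taken again at any angle. It closes the jaw when turned clockwise seen from above.
- clutch (a point): Top of the housing under the knob, on the knob's axis, 43 mm above the worktop. The screw closes the jaw 4 mm per radian against a steady drag of 0.17 N m; 1.9 to 3.2 rad brings the eyepiece into the V. Torque then climbs over about 0.2 rad to 0.32 N m, where the clutch slips: the knob turns on at that torque, the jaw stands still. The jaw stays tight when let go.
- telltale_top (a point): Top of the steel telltale pin, 6 mm in diameter, in the middle of the knob's top; 81 mm above the worktop at the start. It rises 1.5 mm per radian of clutch slip.
- dropper: Bystander: dropper bottle, 30 mm in diameter, 93 mm tall, loose, standing on the mat; origin under its middle.
- small_bottle: Bystander: small clear bottle with black cap, 47 mm in diameter, 102 mm tall, loose, standing on the mat; origin under its middle.
- beaker: Bystander: small glass beaker, 60 mm in diameter, 62 mm tall, loose, behind the mat; origin under its middle.
Not all that is in view belongs to the job. Leave any turquoise look-alike of the part that bears eyepiece_centre alone.

How it is judged (in metres and radians):
On the way, in this order (a step that is already met when the one before it is completed fails the run):
1. the eyepiece stands upright on the vise's bed between the open jaws, let go, before the clutch has slipped (x of eyepiece_centre in the frame of vise between 0.036 and 0.056 m and y of eyepiece_centre in the frame of vise between -0.008 and 0.008 m and z of eyepiece_centre in the frame of vise between 0.037 and 0.043 m and angle between eyepiece_centre's own z axis and vertical below 0.1 rad and z of telltale_top in the frame of vise below 0.0811 m and contact force between the fingers and eyepiece below 0.1 N), for 0.2 s.
2. the knob has been turned until the jaws hold the eyepiece and the clutch has just begun to slip (telltale up by 0.1 mm, 4 degrees of slip) (x of eyepiece_centre in the frame of vise between 0.036 and 0.056 m and y of eyepiece_centre in the frame of vise between -0.008 and 0.008 m and z of eyepiece_centre in the frame of vise between 0.037 and 0.043 m and angle between eyepiece_centre's own z axis and vertical below 0.1 rad and contact force between eyepiece and vise above 8 N and z of telltale_top in the frame of vise above 0.0811 m), for 0.2 s.
At the end, for the whole second after the job is handed in: The eyepiece rests upright (0.1 rad) on the vise bed between the jaws, axis at vise x 36 to 56 mm and within 8 mm of the midline, clamped (force with the vise over 8 N); the clutch has slipped 4 to 34 degrees (telltale up 0.1 to 0.9 mm) (all of step 2 and z of telltale_top in the frame of vise below 0.0819 m and linear speed of eyepiece below 0.01 m/s); the robot touches nothing.
It fails at once if the clutch is driven on: it slips 34 degrees or more (telltale up by 0.9 mm) (z of telltale_top in the frame of vise above 0.0819 m).
It fails at once if the dropper bottle is shifted by more than 20 mm (distance of dropper from where it was at the start of the episode above 0.02 m).
It fails at once if the small bottle is shifted by more than 20 mm (distance of small_bottle from where it was at the start of the episode above 0.02 m).
It fails at once if the beaker is shifted by more than 20 mm (distance of beaker from where it was at the start of the episode above 0.02 m).
It also fails if it takes over 72 s, if anything falls off the work surface, if the arm or the gripper's body presses on something with over 40 N, if the wrist force passes 120 N, or if a joint passes its speed limit or range.

## Working session

There is one attempt and no reset: what is moved stays moved. The work goes in short steps, Python scripts to look and compute and a tool call to move; the robot and the scene stay as the last step left them, time stands still between calls to the robot, and variables do not carry over. Pictures are saved under pics/ and viewed, at most 10 in all, crops included, and the job is handed in when it is done.

Besides the shell and the picture viewer there is one more tool, called after "Call:" as name(argument=value, ...) on one line, values as JSON. move_arm: Moves the arm, as the interface text tells. Its arguments: {"type":"object","properties":{"dp":{"type":"array","items":{"type":"array","items":{"type":"number"}}},"rotation":{"type":"array","items":{"type":"array","items":{"type":"number"}}},"hand":{"type":"array","items":{"type":"number"}},"newtons":{"type":"number"}},"required":["dp","rotation","hand"]}

```bash
mkdir -p pics; python3 - <<'E'
from cell import manip,camera
import cv2,pickle
for n in("side","top"):
    c=camera(n);pickle.dump(c,open(n+".pkl","wb"));cv2.imwrite(f"pics/{n}0.png",c["image"][:,:,::-1])
    print(n,c["fx"],c["cx"],c["cy"],c["R"],c["t"])
print(manip.read_state())
E
```

```text
side 366.6050326160708 317.85928584620166 202.13746024456958 [[-0.99976157  0.01993293 -0.0089148 ]
 [ 0.0173021   0.47410412 -0.88029877]
 [-0.01332039 -0.88024313 -0.47433596]] [5.84655973e+02 6.60751199e-01 9.96200534e+02]
top 426.9008590384108 318.47222869151653 203.387758280984 [[-5.04985688e-03 -9.99735326e-01  2.24449755e-02]
 [-9.81516357e-01  6.61237297e-04 -1.91377123e-01]
 [ 1.91311629e-01 -2.29965377e-02 -9.81259915e-01]] [ 114.71785412  584.04509036 1108.81618311]
{'clock': 0.1, 'joints': array([ 1.07840656e+00,  3.00390339e-01,  1.52151456e+00, -1.76247555e-05,
        1.32069943e+00, -6.65774967e-02]), 'qd': array([ 0.00072103, -0.0003776 , -0.00148432,  0.00147566, -0.00096731,
        0.00075924]), 'effort': array([-1.59508098e-03, -5.32637787e+01, -3.53282726e+01,  7.08582345e-02,
        2.34507979e-02, -3.44784723e-05]), 'eef_pos': array([227.0680937 , 500.68222633, 204.95876945]), 'eef_rot': array([-3.14058208e+00, -5.02709263e-05,  2.71578473e+00]), 'wrist_force': array([ 0.36408309, -0.21725446, -0.29357369]), 'moment': array([ 0.04604364, -0.02088657, -0.06232162]), 'finger_force': 0.0, 'finger_gap': 93.98383543822553}
```

View pics/top0.png

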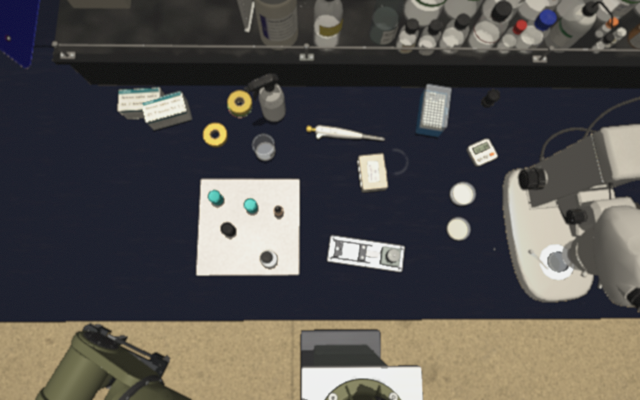

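View pics/side0.png

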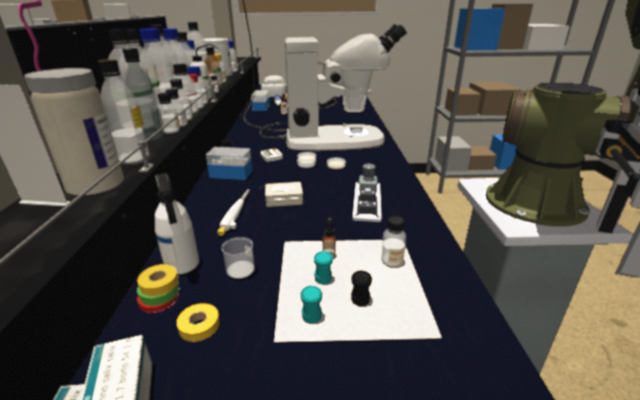

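The top view shows the mat with three candidates: black at (228,229), and turquoise at (215,197) and (251,206). The black one fits, because turquoise ones are look-alikes and it's on the white mat. The side view has it at (361,288). The vise is at top (366,253), with its knob on the right at (392,256). I'll confirm with a crop and measure.

```bash
cat > h.py <<'E'
import numpy as np,cv2,pickle
def ray(c,u,v):
    d=c["R"].T@np.array([(u-c["cx"])/c["fx"],(v-c["cy"])/c["fy"],1.]);return -c["R"].T@c["t"],d/np.linalg.norm(d)
def onz(c,u,v,z):
    o,d=ray(c,u,v);return o+d*(z-o[2])/d[2]
def two(a,ua,b,ub):
    o1,d1=ray(a,*ua);o2,d2=ray(b,*ub)
    s=np.linalg.lstsq(np.c_[d1,-d2],o2-o1,rcond=None)[0];p,q=o1+s[0]*d1,o2+s[1]*d2
    return (p+q)/2,np.linalg.norm(p-q)
def px(c,X):
    p=c["R"]@np.array(X,float)+c["t"];return p[0]/p[2]*c["fx"]+c["cx"],p[1]/p[2]*c["fy"]+c["cy"]
E
python3 - <<'E'
from h import *
T=pickle.load(open("top.pkl","rb"));S=pickle.load(open("side.pkl","rb"))
def blob(c,x0,y0,x1,y1,f):
    m=f(c["image"][y0:y1,x0:x1].astype(int)).astype(np.uint8)
    n,l,s,ce=cv2.connectedComponentsWithStats(m);k=1+np.argmax(s[1:,4])
    print("bbox",s[k]+[x0,y0,0,0,0],"c",ce[k]+[x0,y0]);return ce[k]+[x0,y0],(l==k)
dark=lambda i:i.max(2)<70
ct,_=blob(T,215,215,242,242,dark);cs,_=blob(S,345,265,378,308,dark)
print("eyepiece two-view",two(T,ct,S,cs),"z30",onz(T,*ct,30),onz(S,*cs,30))
_,m=blob(T,322,230,412,276,lambda i:i.max(2)>70)
r=cv2.minAreaRect(np.argwhere(m)[:,::-1].astype(np.float32));print(r)
for p in cv2.boxPoints(r)+[322,230]:print(p,onz(T,*p,12))
a=cv2.resize(T["image"][220:285,200:300],None,fx=4,fy=4,interpolation=2)
a=cv2.resize(T["image"][185:245,195:295],(800,480),interpolation=2)[:, :400]
b=cv2.resize(T["image"][230:278,322:412],(800,427),interpolation=2)
d=cv2.resize(S["image"][160:230,340:390],(0,0),fx=5,fy=5,interpolation=2)
e=cv2.resize(S["image"][255:315,335:385],(0,0),fx=2.0,fy=2.0,interpolation=2)
o=np.zeros((600,800,3),np.uint8);o[:300,:562]=cv2.resize(b,(562,300));o[300:600,:250]=cv2.resize(a,(250,300));o[250:600,550:800]=d;o[310:430,300:400]=e
cv2.imwrite("pics/crop1.png",o[:,:,::-1])
E
```

```text
bbox [221 223  15  14 146] c [227.95205479 229.43835616]
bbox [352 271  19  35 537] c [360.83240223 288.19366853]
eyepiece two-view (array([515.67348806, 361.09526309,  30.38124014]), np.float64(1.9941831871818492)) z30 [516.70088104 360.94946739  30.        ] [514.65273692 360.99497584  30.        ]
bbox [ 327  235   78   37 2104] c [365.43868821 253.06939163]
((43.70670700073242, 23.10469627380371), (76.7548599243164, 27.77096939086914), 8.426968574523926)
[325.70872116 261.2161026 ] [430.29545568  92.88343144  12.        ]
[329.77852249 233.74496651] [506.39384824  80.88016156  12.        ]
[405.70469666 244.99328995] [ 474.37536202 -130.77012966   12.        ]
[401.6348877  272.46442413] [ 398.75433951 -116.14822418   12.        ]
```

View pics/crop1.png

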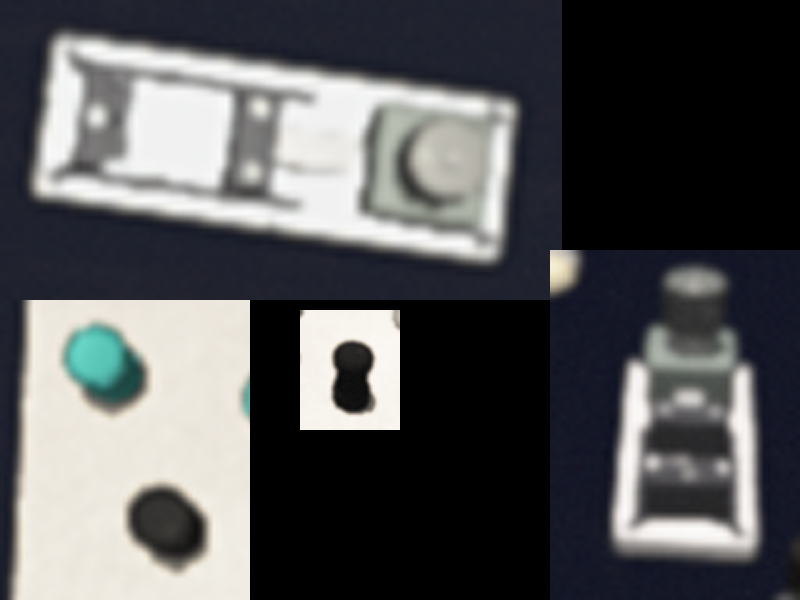

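The crop confirms it: the black eyepiece stands alone on the mat. The vise has its V-jaw at the left (+y) end and its knob at the right end, knob top around top-view pixel (393.7,255.1).

```bash
python3 - <<'E'
from h import *
T=pickle.load(open("top.pkl","rb"));S=pickle.load(open("side.pkl","rb"))
def f(n,a):print(n,np.round(a,1))
f("teal1",onz(T,215,197,30));f("teal2",onz(T,251,206,30));f("dropper",onz(T,279,211,80));f("bottle",onz(T,268,258,100))
f("knob top",onz(T,393.7,255.1,80));f("knob side",onz(S,369,165.6,81));print(two(T,(393.7,255.1),S,(369,165.6)))
ax=np.array([31.7,210.4])/212.8;c=np.array([452.5,-18.3])
n=c+44*ax;k=c-65*ax;print("nest",n,"knob",k,"proj",px(T,[*k,80]),px(S,[*k,81]))
# bed corners side view predicted
y=np.array([-ax[1],ax[0]])
for sx,sy in((1,1),(1,-1),(-1,1)):print(sx,sy,px(S,[*(c+103*sx*ax+35*sy*y),12]))
E
```

```text
teal1 [607.6 400.   30. ]
teal2 [582.  299.6  30. ]
dropper [559.  218.4  80. ]
bottle [433.9 243.5 100. ]
knob top [441.6 -82.5  80. ]
knob side [439.5 -82.4  81. ]
(array([440.5256017 , -82.02779291,  81.34500716]), np.float64(1.941972648172975))
nest [459.05451128  25.2037594 ] knob [442.81719925 -82.56691729] proj (np.float64(393.6995165750194), np.float64(254.62211931694895)) (np.float64(367.80213053595094), np.float64(165.59463651162977))
1 1 (np.float64(379.80152233337645), np.float64(218.1790571967563))
1 -1 (np.float64(351.43191682649586), np.float64(216.533070806287))
-1 1 (np.float64(378.53883546638167), np.float64(182.7581072896433))
```

Call:
move_arm(dp=[[30,-20,0],[40,-20,0],[40,-20,0],[45,-20,0],[45,-20,0],[45,-20,0],[43,-20,0],[0,0,0]], rotation=[[0,0,-0.18],[0,0,-0.18],[0,0,-0.18],[0,0,-0.18],[0,0,-0.18],[0,0,-0.18],[0,0,-0.18],[0,0,-0.03]], hand=[1,1,1,1,1,1,1,1], newtons=30)

```text
clock: 1.1
eef_pos: [517.2, 359.0, 204.4]
eef_rot: [-3.141, 0.001, 1.42]
wrist_force: [-0.2, -0.2, 0.1]
finger_gap: 94.1
finger_force: 0.0
```

Call:
move_arm(dp=[[0,0,-50],[0,0,-50],[0,0,-40],[0,0,-30],[0,0,-11],[0,0,0],[0,0,0]], rotation=[[0,0,0],[0,0,0],[0,0,0],[0,0,0],[0,0,0],[0,0,0],[0,0,0]], hand=[1,1,1,1,1,1,1])

```text
clock: 1.98
eef_pos: [515.6, 361.4, 26.0]
eef_rot: [3.14, -0.001, 1.426]
wrist_force: [0.5, -0.7, -0.5]
finger_gap: 93.9
finger_force: 0.0
```

```bash
python3 - <<'E'
from cell import manip,camera
from h import *
c=camera("side");d=camera("top");s=manip.read_state();print(s["eef_pos"],s["wrist_force"])
o=np.hstack([cv2.resize(c["image"][225:325,310:410],(400,400),interpolation=2),cv2.resize(d["image"][180:280,180:280],(400,400),interpolation=2)])
cv2.imwrite("pics/grasp.png",o[:,:,::-1])
E
```

```text
[515.63067441 361.24318246  25.73164375] [ 0.33788569  0.5016394  -0.53589637]
```

View pics/grasp.png

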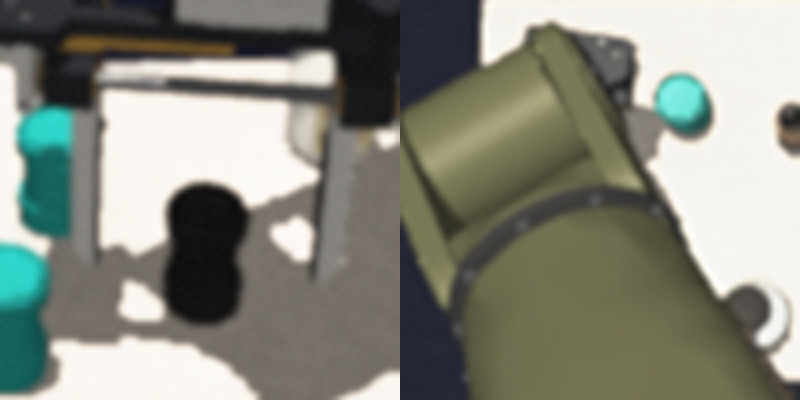

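The fingers straddle the eyepiece evenly, clear of the turquoise pieces and the bottle. Closing the grip.

Call:
move_arm(dp=[[0,0,-3],[0,0,0],[0,0,0],[0,0,0],[0,0,0],[0,0,0],[0,0,0],[0,0,0]], rotation=[[0,0,0],[0,0,0],[0,0,0],[0,0,0],[0,0,0],[0,0,0],[0,0,0],[0,0,0]], hand=[0.3,0.3,0.3,0.3,0.3,0.3,0.3,0.3], newtons=25)

```text
clock: 3.08
eef_pos: [515.2, 360.8, 21.4]
eef_rot: [-3.142, 0.0, 1.426]
wrist_force: [0.1, 0.2, 0.4]
finger_gap: 36.8
finger_force: 25.0
```

Call:
move_arm(dp=[[0,0,30],[0,0,50],[0,0,50],[0,-20,10],[-8,-45,0],[-10,-55,0],[-10,-60,0],[-10,-60,0],[-10,-55,0],[-8,-41,0]], rotation=[[0,0,0],[0,0,0],[0,0,0],[0,0,0],[0,0,0],[0,0,0],[0,0,0],[0,0,0],[0,0,0],[0,0,0]], hand=[0.3,0.3,0.3,0.3,0.3,0.3,0.3,0.3,0.3,0.3])

```text
clock: 4.32
eef_pos: [457.7, 22.5, 160.5]
eef_rot: [-3.14, 0.0, 1.425]
wrist_force: [1.1, 0.6, -1.4]
finger_gap: 36.5
finger_force: 25.0
```

Call:
move_arm(dp=[[0,0,-40],[0,0,-30],[0,0,-10],[0,0,0],[0,0,0]], rotation=[[0,0,0],[0,0,0],[0,0,0],[0,0,0],[0,0,0]], hand=[0.3,0.3,0.3,0.3,0.3])

```text
clock: 4.95
eef_pos: [459.6, 24.9, 82.4]
eef_rot: [3.14, -0.0, 1.426]
wrist_force: [-0.6, 0.4, -1.2]
finger_gap: 37.0
finger_force: 25.0
```

```bash
python3 - <<'E'
from cell import manip,camera
from h import *
c=camera("side");d=camera("top");s=manip.read_state();print(s["eef_pos"],s["eef_rot"],s["wrist_force"],s["moment"],s["finger_gap"])
for X in([459,25,36],[515,361,30]):print(px(c,X))
o=np.hstack([cv2.resize(c["image"][140:230,320:410],(400,400),interpolation=2),cv2.resize(d["image"][200:290,290:380],(400,400),interpolation=2)])
cv2.imwrite("pics/over.png",o[:,:,::-1])
E
```

```text
[459.61403584  24.93566999  82.30011444] [ 3.14010433e+00 -1.95007031e-04  1.42600853e+00] [-0.5891415  -1.26103641 -0.56901108] [0.00491118 0.07719039 0.00382987] 36.69050114820387
(np.float64(366.4092919429978), np.float64(197.80616786950304))
(np.float64(360.6394245081387), np.float64(288.199532436189))
```

View pics/over.png

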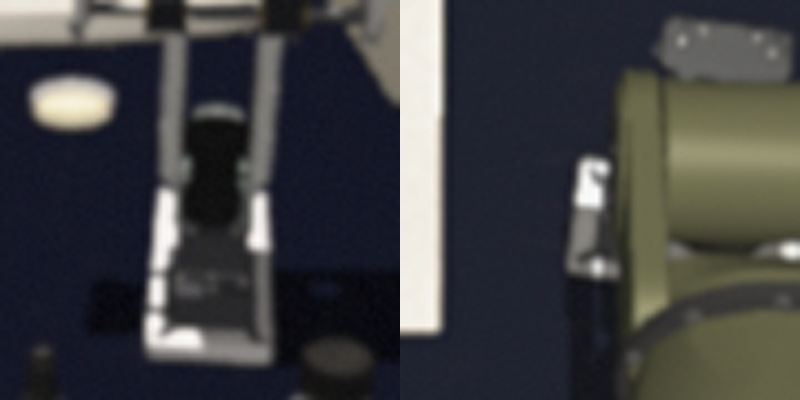

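The eyepiece hangs over the gap, lined up with the vise: its axis is at crop column 215 against 211 for the jaws. Lowering.

Call:
move_arm(dp=[[-1,0,-15],[0,0,-15],[0,0,-10],[0,0,-5],[0,0,0],[0,0,0]], rotation=[[0,0,0],[0,0,0],[0,0,0],[0,0,0],[0,0,0],[0,0,0]], hand=[0.3,0.3,0.3,0.3,0.3,0.3])

```text
clock: 5.8
eef_pos: [458.4, 24.9, 36.7]
eef_rot: [3.141, -0.0, 1.426]
wrist_force: [-1.1, -0.7, -1.1]
finger_gap: 37.0
finger_force: 25.0
```

```bash
python3 -c "
from cell import manip
s=manip.read_state()
for k in('eef_pos','eef_rot','wrist_force','moment'):print(k,s[k])"
```

```text
eef_pos [458.42017335  24.87821378  36.74966453]
eef_rot [ 3.14100740e+00 -4.44482177e-05  1.42587237e+00]
wrist_force [-1.0789912  -0.71410598 -1.10142814]
moment [-0.09904109  0.05400876  0.03933163]
```

Call:
move_arm(dp=[[0,0,-2],[0,0,-2],[0,0,-1],[0,0,0]], rotation=[[0,0,0],[0,0,0],[0,0,0],[0,0,0]], hand=[0.3,0.3,0.3,0.3])

```text
clock: 6.3
eef_pos: [458.2, 24.9, 31.5]
eef_rot: [3.142, -0.0, 1.426]
wrist_force: [-0.9, 0.3, -1.4]
finger_gap: 36.9
finger_force: 25.0
```

Call:
move_arm(dp=[[0,0,-0.5],[0,0,-0.5],[0,0,0]], rotation=[[0,0,0],[0,0,0],[0,0,0]], hand=[0.3,0.3,0.3])

```text
clock: 6.68
eef_pos: [458.4, 24.9, 31.2]
eef_rot: [3.141, -0.0, 1.426]
wrist_force: [-4.8, -0.1, 13.7]
finger_gap: 36.9
finger_force: 25.0
```

Contact with the bed, at the expected height. Releasing, then straight up.

Call:
move_arm(dp=[[0,0,0.4],[0,0,0],[0,0,0],[0,0,0],[0,0,0],[0,0,0]], rotation=[[0,0,0],[0,0,0],[0,0,0],[0,0,0],[0,0,0],[0,0,0]], hand=[0.45,0.55,0.7,0.7,0.7,0.7])

```text
clock: 7.42
eef_pos: [458.2, 24.9, 30.8]
eef_rot: [-3.141, 0.0, 1.426]
wrist_force: [-1.0, -0.4, -0.3]
finger_gap: 66.1
finger_force: 0.0
```

Call:
move_arm(dp=[[0,0,20],[0,0,40],[0,0,40],[0,0,40],[0,0,0],[0,0,0]], rotation=[[0,0,0],[0,0,0],[0,0,0],[0,0,0],[0,0,0],[0,0,0]], hand=[0.7,0.7,0.7,0.7,0.7,0.7])

```text
clock: 8.18
eef_pos: [457.8, 24.9, 170.1]
eef_rot: [-3.141, 0.0, 1.426]
wrist_force: [-0.7, -0.5, -0.3]
finger_gap: 66.1
finger_force: 0.0
```

```bash
python3 - <<'E'
from cell import manip,camera
from h import *
c=camera("side");s=manip.read_state();print(s["eef_pos"],s["moment"],s["joints"])
cv2.imwrite("pics/placed.png",cv2.resize(c["image"][150:230,320:410],(0,0),fx=6,fy=6,interpolation=2)[:,:,::-1])
E
```

```text
[457.64376484  24.8911814  169.70234198] [-0.0587042   0.08381371  0.00843066] [-2.55992814e-02  1.31555168e-01  1.81282898e+00 -1.15091905e-05
  1.19903608e+00  1.19418188e-01]
```

View pics/placed.png

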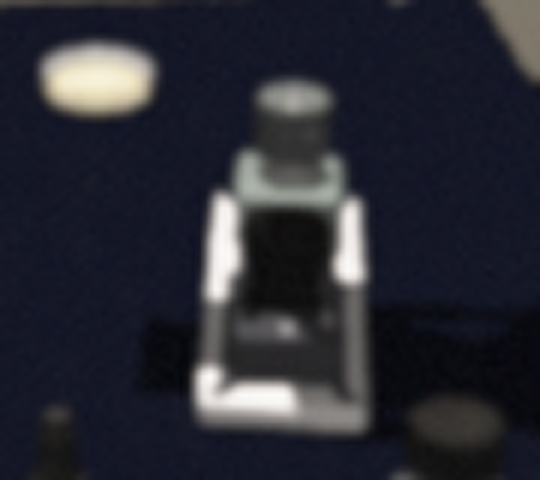

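The eyepiece stands upright between the jaws, with the jaw gap visible in front (crop 285,260). On to the knob, winding the wrist counter-clockwise first so one clockwise sweep is enough.

Call:
move_arm(dp=[[-2,-15,0],[-2,-15,0],[-2,-15,0],[-2,-15,0],[-2,-15,0],[-2,-15,0],[-2,-11,0],[-2,-6,0],[0,0,0],[0,0,0]], rotation=[[0,0,0.18],[0,0,0.18],[0,0,0.18],[0,0,0.18],[0,0,0.18],[0,0,0.18],[0,0,0.18],[0,0,0.18],[0,0,0.18],[0,0,0.18]], hand=[0.7,0.7,0.7,0.7,0.7,0.7,0.7,0.7,0.7,0.7])

```text
clock: 9.48
eef_pos: [441.7, -82.1, 169.6]
eef_rot: [3.141, -0.002, -3.052]
wrist_force: [-0.2, -0.6, -0.1]
finger_gap: 65.6
finger_force: 0.0
```

Call:
move_arm(dp=[[0,0,-30],[0,0,-30],[0,0,-25],[0,0,-20],[0,0,-10],[0,0,-5],[0,0,0]], rotation=[[0,0,0.18],[0,0,0],[0,0,0],[0,0,0],[0,0,0],[0,0,0],[0,0,0]], hand=[0.7,0.7,0.7,0.7,0.7,0.7,0.7])

```text
clock: 10.35
eef_pos: [442.2, -82.1, 50.9]
eef_rot: [3.142, -0.0, -2.877]
wrist_force: [-0.3, -0.2, 0.4]
finger_gap: 65.9
finger_force: 0.0
```

```bash
python3 - <<'E'
from cell import manip,camera
from h import *
c=camera("side");s=manip.read_state();print(s["eef_pos"],s["eef_rot"],s["wrist_force"],s["moment"],s["joints"])
cv2.imwrite("pics/knob.png",cv2.resize(c["image"][110:220,320:420],(0,0),fx=5,fy=5,interpolation=2)[:,:,::-1])
E
```

```text
[442.35447727 -82.18149561  51.17061452] [-3.14134828e+00  3.32439302e-04 -2.87734786e+00] [-0.33909509 -1.27190891 -0.30113672] [ 0.03905447  0.04235755 -0.05560238] [-2.65098909e-01  2.85821757e-01  1.94407453e+00 -5.44847202e-05
  9.11286025e-01 -2.10010662e+00]
```

View pics/knob.png

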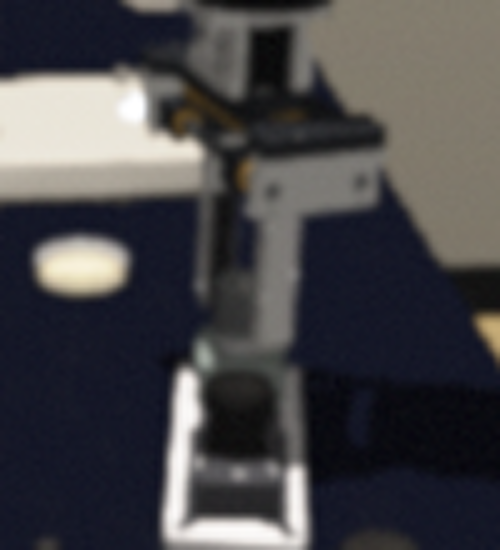

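The fingers straddle the knob, and the eyepiece still stands between the jaws in front. Gripping.

Call:
move_arm(dp=[[0,0,-2.5],[0,0,0],[0,0,0],[0,0,0],[0,0,0],[0,0,0],[0,0,0]], rotation=[[0,0,0],[0,0,0],[0,0,0],[0,0,0],[0,0,0],[0,0,0],[0,0,0]], hand=[0.2,0.2,0.2,0.2,0.2,0.2,0.2], newtons=45)

```text
clock: 11.28
eef_pos: [442.1, -81.6, 48.5]
eef_rot: [3.141, 0.0, -2.878]
wrist_force: [-1.9, 5.7, 4.3]
finger_gap: 33.3
finger_force: 45.0
```

Call:
move_arm(dp=[[0,0,0],[0,0,0],[0,0,0],[0,0,0]], rotation=[[0,0,-0.1],[0,0,-0.1],[0,0,-0.1],[0,0,0]], hand=[0.2,0.2,0.2,0.2])

```text
clock: 11.78
eef_pos: [442.1, -81.6, 48.5]
eef_rot: [3.141, -0.0, 3.104]
wrist_force: [-2.1, 4.9, 3.6]
finger_gap: 33.3
finger_force: 45.0
```

```bash
cat > st.py <<'E'
from cell import manip
import numpy as np
s=manip.read_state();np.set_printoptions(precision=3,suppress=True)
print(s["clock"],s["eef_pos"],"yaw",s["eef_rot"][2],"F",s["wrist_force"],"M",s["moment"],"tau6",s["effort"][5],"j6",s["joints"][5],s["finger_gap"],s["finger_force"])
E
python3 st.py
```

```text
11.775 [442.077 -81.642  48.516] yaw 3.1041773327212105 F [-2.139  4.895  3.638] M [ 0.893  0.293 -0.154] tau6 0.6695408374071121 j6 -1.798510158013928 33.33310107715474 45.001099705696106
```

Call:
move_arm(dp=[[0,0,0],[0,0,0],[0,0,0],[0,0,0],[0,0,0],[0,0,0],[0,0,0],[0,0,0]], rotation=[[0,0,-0.1],[0,0,-0.1],[0,0,-0.1],[0,0,-0.1],[0,0,-0.1],[0,0,-0.1],[0,0,-0.1],[0,0,-0.1]], hand=[0.2,0.2,0.2,0.2,0.2,0.2,0.2,0.2])

```text
clock: 12.78
eef_pos: [442.0, -81.8, 48.5]
eef_rot: [-3.142, -0.001, 2.303]
wrist_force: [-3.6, 3.0, 3.5]
finger_gap: 33.3
finger_force: 45.0
```

```bash
python3 st.py
```

```text
12.775 [441.999 -81.823  48.5  ] yaw 2.302855669537349 F [-3.65   2.975  3.528] M [0.516 0.525 0.131] tau6 -1.4964257553219795 j6 -0.9969957882238419 33.288909544680344 44.99999463558197
```

Call:
move_arm(dp=[[0,0,0],[0,0,0],[0,0,0]], rotation=[[0,0,-0.1],[0,0,-0.1],[0,0,-0.1]], hand=[0.2,0.2,0.2])

```text
clock: 13.15
eef_pos: [441.9, -81.8, 48.5]
eef_rot: [-3.141, -0.001, 2.003]
wrist_force: [-3.2, 3.2, 4.7]
finger_gap: 33.7
finger_force: 45.0
```

```bash
python3 st.py
```

```text
13.15 [441.928 -81.844  48.503] yaw 2.002861310935165 F [-3.215  3.216  4.658] M [0.433 0.657 0.191] tau6 -1.4976947754621506 j6 -0.6969822534243083 33.696492361706966 45.000364780426025
```

Drag while moving reads about 0.16 N·m, as expected, after 1.40 rad. Next, 0.1 rad steps with a reading after each.

Call:
move_arm(dp=[[0,0,0],[0,0,0],[0,0,0]], rotation=[[0,0,-0.1],[0,0,-0.1],[0,0,-0.1]], hand=[0.2,0.2,0.2])

```text
clock: 13.52
eef_pos: [441.8, -81.9, 48.5]
eef_rot: [-3.141, -0.001, 1.703]
wrist_force: [-3.9, 2.8, 5.0]
finger_gap: 33.5
finger_force: 45.0
```

```bash
python3 st.py
```

```text
13.525 [441.839 -81.861  48.484] yaw 1.7028168454308186 F [-3.87   2.805  4.984] M [0.416 0.837 0.238] tau6 -1.4987792819738388 j6 -0.39699389949358155 33.45606086921288 45.000354051589966
```

Call:
move_arm(dp=[[0,0,0]], rotation=[[0,0,-0.1]], hand=[0.2])

```text
clock: 13.65
eef_pos: [441.8, -81.9, 48.5]
eef_rot: [-3.141, -0.0, 1.603]
wrist_force: [-3.5, 2.4, 5.1]
finger_gap: 33.0
finger_force: 45.0
```

```bash
python3 st.py
```

```text
13.65 [441.837 -81.858  48.501] yaw 1.6027997510780385 F [-3.458  2.392  5.149] M [0.457 0.849 0.166] tau6 -1.4958447217941284 j6 -0.2969586188280002 32.984593470045695 44.999762177467346
```

Call:
move_arm(dp=[[0,0,0]], rotation=[[0,0,-0.1]], hand=[0.2])

```text
clock: 13.78
eef_pos: [441.8, -81.8, 48.5]
eef_rot: [-3.141, -0.0, 1.503]
wrist_force: [-4.0, 2.3, 6.3]
finger_gap: 33.2
finger_force: 45.0
```

```bash
python3 st.py
```

```text
13.775 [441.764 -81.849  48.464] yaw 1.5028556068887835 F [-3.994  2.26   6.329] M [0.409 0.88  0.146] tau6 -1.5016920492053032 j6 -0.19699550786916695 33.20293668361321 44.99970316886902
```

tau6 is a clean signal (-1.50 ± 0.003), so the clutch should show at about -1.65.

Call:
move_arm(dp=[[0,0,0]], rotation=[[0,0,-0.1]], hand=[0.2])

```text
clock: 13.9
eef_pos: [441.8, -81.8, 48.5]
eef_rot: [-3.14, -0.0, 1.403]
wrist_force: [-4.1, 3.0, 4.9]
finger_gap: 33.5
finger_force: 45.0
```

```bash
python3 st.py
```

```text
13.9 [441.766 -81.836  48.494] yaw 1.4028289810312486 F [-4.118  2.959  4.934] M [0.505 0.948 0.184] tau6 -1.4996393769979477 j6 -0.09697035386458358 33.47227843547628 45.00054180622101
```

Call:
move_arm(dp=[[0,0,0]], rotation=[[0,0,-0.1]], hand=[0.2])

```text
clock: 14.02
eef_pos: [441.8, -81.8, 48.5]
eef_rot: [-3.14, -0.0, 1.303]
wrist_force: [-3.7, 2.0, 5.3]
finger_gap: 33.8
finger_force: 45.0
```

```bash
python3 st.py
```

```text
14.025 [441.752 -81.835  48.494] yaw 1.302811278061022 F [-3.679  1.97   5.33 ] M [0.482 0.92  0.171] tau6 -1.4949791505932808 j6 0.003028442486723837 33.762939610752 45.00017523765564
```

Call:
move_arm(dp=[[0,0,0]], rotation=[[0,0,-0.1]], hand=[0.2])

```text
clock: 14.15
eef_pos: [441.7, -81.8, 48.5]
eef_rot: [-3.14, -0.0, 1.203]
wrist_force: [-4.1, 3.0, 5.1]
finger_gap: 33.3
finger_force: 45.0
```

```bash
python3 st.py
```

```text
14.15 [441.708 -81.813  48.466] yaw 1.2028319625646717 F [-4.133  2.967  5.091] M [0.524 0.965 0.134] tau6 -1.5008467063307762 j6 0.10299652305860497 33.271763869975125 44.999613761901855
```

Call:
move_arm(dp=[[0,0,0]], rotation=[[0,0,-0.1]], hand=[0.2])

```text
clock: 14.28
eef_pos: [441.7, -81.8, 48.5]
eef_rot: [-3.14, 0.0, 1.103]
wrist_force: [-4.5, 2.6, 5.9]
finger_gap: 33.5
finger_force: 45.0
```

```bash
python3 st.py
```

```text
14.275 [441.711 -81.825  48.486] yaw 1.1027725909812502 F [-4.472  2.583  5.863] M [0.578 1.034 0.176] tau6 -1.5006183832883835 j6 0.20299581071056727 33.5213995975767 45.00058650970459
```

Call:
move_arm(dp=[[0,0,0]], rotation=[[0,0,-0.1]], hand=[0.2])

```text
clock: 14.4
eef_pos: [441.7, -81.8, 48.5]
eef_rot: [-3.14, 0.0, 1.003]
wrist_force: [-4.2, 3.2, 6.6]
finger_gap: 33.1
finger_force: 45.0
```

```bash
python3 st.py
```

```text
14.4 [441.671 -81.785  48.458] yaw 1.002889038329579 F [-4.192  3.16   6.571] M [0.596 1.053 0.202] tau6 -1.494779884815216 j6 0.30296211695798275 33.08663618188517 45.00078856945038
```

Call:
move_arm(dp=[[0,0,0]], rotation=[[0,0,-0.1]], hand=[0.2])

```text
clock: 14.52
eef_pos: [441.7, -81.8, 48.5]
eef_rot: [-3.14, 0.0, 0.903]
wrist_force: [-4.9, 3.8, 6.0]
finger_gap: 33.7
finger_force: 45.0
```

```bash
python3 st.py
```

```text
14.525 [441.668 -81.774  48.468] yaw 0.9027845075461987 F [-4.926  3.808  5.958] M [0.608 1.063 0.116] tau6 -1.497034840285778 j6 0.4030263647554205 33.71586668383031 44.99969244003296
```

Call:
move_arm(dp=[[0,0,0]], rotation=[[0,0,-0.1]], hand=[0.2])

```text
clock: 14.65
eef_pos: [441.7, -81.7, 48.5]
eef_rot: [-3.14, 0.0, 0.803]
wrist_force: [-5.1, 3.9, 6.3]
finger_gap: 33.5
finger_force: 45.0
```

```bash
python3 st.py
```

```text
14.65 [441.678 -81.742  48.492] yaw 0.8028949933063496 F [-5.129  3.887  6.344] M [0.675 1.118 0.248] tau6 -1.4698408171534538 j6 0.502928799583796 33.50638633416757 45.00043272972107
```

Call:
move_arm(dp=[[0,0,0]], rotation=[[0,0,-0.1]], hand=[0.2])

```text
clock: 14.78
eef_pos: [441.7, -81.7, 48.5]
eef_rot: [-3.14, 0.001, 0.703]
wrist_force: [-5.3, 3.5, 5.3]
finger_gap: 33.0
finger_force: 45.0
```

```bash
python3 st.py
```

```text
14.775 [441.651 -81.729  48.466] yaw 0.7028879608337903 F [-5.259  3.53   5.302] M [0.769 1.113 0.287] tau6 -1.4064165204763412 j6 0.6029442924474424 33.045673355081654 45.00047206878662
```

Call:
move_arm(dp=[[0,0,0]], rotation=[[0,0,-0.1]], hand=[0.2])

```text
clock: 14.9
eef_pos: [441.7, -81.7, 48.5]
eef_rot: [-3.14, 0.001, 0.603]
wrist_force: [-5.1, 3.7, 6.2]
finger_gap: 33.2
finger_force: 45.0
```

```bash
python3 st.py
```

```text
14.9 [441.667 -81.716  48.491] yaw 0.6029447318772456 F [-5.077  3.677  6.195] M [0.73  1.099 0.274] tau6 -1.3485345616936684 j6 0.7029054432646076 33.225377091159345 45.000595450401306
```

The torque rose 0.15 N·m over about 0.2 rad, so the clutch is at its slip point. A bit more, to confirm the plateau.

Call:
move_arm(dp=[[0,0,0]], rotation=[[0,0,-0.1]], hand=[0.2])

```text
clock: 15.02
eef_pos: [441.6, -81.7, 48.5]
eef_rot: [-3.14, 0.001, 0.503]
wrist_force: [-5.2, 3.6, 7.1]
finger_gap: 33.2
finger_force: 45.0
```

```bash
python3 st.py
```

```text
15.025 [441.64  -81.693  48.479] yaw 0.5029931399489087 F [-5.204  3.564  7.059] M [0.843 1.127 0.31 ] tau6 -1.3519766181707382 j6 0.8028968833361634 33.23888248165187 45.00053644180298
```

Plateau confirmed, with slip at about 0.1 rad. Adding 0.12 rad, holding, then releasing.

Call:
move_arm(dp=[[0,0,0],[0,0,0],[0,0,0],[0,0,0]], rotation=[[0,0,-0.08],[0,0,-0.04],[0,0,0],[0,0,0]], hand=[0.2,0.2,0.2,0.2])

```text
clock: 15.52
eef_pos: [441.6, -81.7, 48.5]
eef_rot: [-3.14, 0.001, 0.386]
wrist_force: [-4.8, 4.4, 7.5]
finger_gap: 33.3
finger_force: 45.0
```

Call:
move_arm(dp=[[0,0,0],[0,0,0],[0,0,0],[0,0,0],[0,0,20],[0,0,40],[0,0,50],[0,0,0],[0,0,0]], rotation=[[0,0,0],[0,0,0],[0,0,0],[0,0,0],[0,0,0],[0,0,0],[0,0,0],[0,0,0],[0,0,0]], hand=[0.7,0.7,0.7,0.7,0.7,0.7,0.7,0.7,0.7])

```text
clock: 16.65
eef_pos: [441.9, -82.0, 157.7]
eef_rot: [-3.141, 0.001, 0.386]
wrist_force: [0.7, 0.0, 0.1]
finger_gap: 65.6
finger_force: 0.0
```

```bash
python3 st.py; python3 - <<'E'
from cell import camera
from h import *
c=camera("side")
cv2.imwrite("pics/end.png",cv2.resize(c["image"][110:300,230:430],(0,0),fx=3,fy=3,interpolation=2)[:,:,::-1])
E
```

```text
16.65 [441.861 -82.041 157.665] yaw 0.38584751700965647 F [0.67  0.005 0.064] M [-0.017  0.145 -0.004] tau6 0.0005205024899623822 j6 0.9198538796548289 65.62680173484775 0.0
```

View pics/end.png

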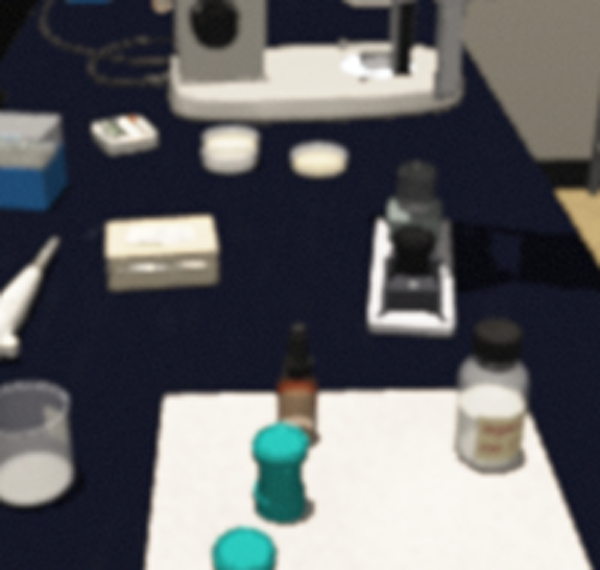

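The eyepiece stands upright against the V-jaw (crop 412,265). The dropper, bottle and beaker haven't moved, and the gripper is clear. Handing in.

```bash
python3 -c "
from cell import manip
print(manip.sign_off())"
```

```text
the job is handed in; nothing more can be done
None
```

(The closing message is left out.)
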